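# Put the rinsed tumbler to drain on the drying peg

## Robot

A 7-joint arm with a two-finger parallel gripper is mounted at the origin on the work surface. World frame = base frame: x ahead of the robot, y to its left, z up, the work surface at z = 0. Lengths are in m, angles in rad, forces in N, time in s.
With the tool pointing down it reaches from about 0.4 to 0.875 m from the base axis. Payload 6.5 kg.
Tool frame: the origin (TCP) lies on the centre line of the jaws, within the pads' length; the fingertips stand bot.finger_overhang ahead of it and the grasp point (between the pads) lies 5 mm behind it (bot.finger_overhang is the distance from the TCP to the fingertips, in m); z points along the fingers, y is the line along which they close (so a half turn about z gives the same grasp; the last joint's range is limited). The gripper opens to 88 mm and grips with 3 to 60 N. Pads are 18 mm wide; open, the fingers measure 123 mm over their backs; the gripper's body (75 mm by 187 mm) begins 45 mm behind the grasp point.
Start: joints at [1.257, 0.536, -0.004, 1.538, 0.003, 1.067, -0.071], TCP at [0.159, -0.63, 0.253] pointing down, gripper open.
Joint ranges: [-2.7, 2.7], [-0.37, 2.16], [-1.27, 1.26], [0.24, 2.4], [-1.31, 4.45], [0.19, 1.91], [-2.76, 2.76]. Speed limits (rad/s): [2.39, 2.39, 3.14, 3.14, 3.14, 3.14, 3.14].

## Interface

Orientations are given as a rotation vector (axis times angle).
In Python, from station import bot, capture, calibration gives the robot as it stands.
- The arm moves only by the tool jog_arm, never from a script. Its argument "increments" is a list that holds one entry, the list of rows, each a list of 6 numbers: the shift along the tool's x, y, z in m, then the turn, a rotation vector about the tool's x, y, z in degrees. A call has exactly 5 rows; each row is the pose to reach, as a shift and turn from the pose commanded when the call began, along the tool's axes at that moment; what a row does not reach only later rows make up. A row lasts 1/8 s, in which the tool goes at most 62.5 mm and 10.7 degrees, less where a joint would pass 70% of its speed; a pose out of reach is approached as far as the arm can. A call with a gripper value outside its range is refused whole. "hand" is the opening, from -1 (shut) to 1 (fully open), set as the call begins (left out, the last holds). The fingers move at their own pace and stop on an object; the grip force is fixed at half the most. Time passes only in rows, so rows that repeat a pose let the fingers close, or fill a call up. It gives the time, the measured TCP pose, the force, the opening and the grip force at its end, in the units of the state.
- bot.get_obs(): the state, without advancing time (a new reading comes with each control period).
- capture(name): name is "scene" or "side" or "wrist"; returns the picture (400x640x3 uint8, red, green, blue); there is no depth.
- calibration(name): a dict with "camera_matrix" (3x3 intrinsics, pixels), "pose" (4x4, takes a point from camera to world coordinates). Camera axes: x right, y up, looking along -z (the intrinsics and any distortion apply to the point x, -y, -z); pixel columns grow to the right and rows downward; lengths in m; the calibration is good to about 2 mm. A picture is of the moment at which its call begins: read the wrist's pose just before it. calibration takes no time and is no camera call; for the wrist camera it gives the pose at the moment of the call.
- bot.hand_in(): hands the job in; it is judged then, once.
The state is a dict: "clock": time; "joint_positions": joint angles; "dq": joint speeds; "joint_efforts": joint torques, N m; "eef_pos": TCP position; "orientation": TCP orientation; "ft_force": force on the tool from outside, world axes, zero at the start; "ft_torque": the same for the moment, N m; "width": finger opening in m; "grasp_force": force on a finger pad.
Only numpy, scipy, OpenCV 4.12 (cv2) and the standard library are available. Lean on these libraries where they do the work, as an engineer would, in place of code of your own. Each camera call takes 0.05 s, during which the arm holds its last target. There are 200 camera calls.

## Task

At the food stall, first push the drip pan fully home under the drying stand. Then take the rinsed steel tumbler off its sloping cradle and stand it upside down over the stand's upright peg, lowering it gently (no dropping) until its rim rests flat on the deck, and let go. Leave the spice tin, squeeze bottle and lime bowl where they are.

Things in the scene. Friction and masses are not known exactly. Their poses are not given: they have to be found in the camera images.
- tumbler: Plain straight steel tumbler, hollow, 58 mm outside diameter, 105 mm tall, walls 2.5 mm (mouth 53 mm inside), bottom 4 mm thick, about 130 g. Origin: centre of the outside of its closed bottom; z runs along its axis from bottom to open mouth. It starts lying on the cradle, mouth 20 degrees below level. Gripped about 30 mm from the bottom, its bottom edge clears the palm.
- tumbler_rim (a point): Centre of the tumbler's open mouth, in the plane of the rim, 105 mm from its bottom.
- cradle: Fixed sloping cradle: two parallel 8 mm steel rods, 44 mm over all, on a wooden base plate 150 x 90 x 6 mm, with a cross rod stopping the tumbler's rim at the low end. Origin: centre of the base plate's underside; x points level towards the low end, where the tumbler's mouth is. The tumbler's axis is 73 mm above the table over the origin, 91 mm at its closed bottom.
- stand: Fixed drying stand: slatted steel deck 140 (x) x 160 (y) mm on four legs, its top 46 mm above the table, with one upright grey plastic peg in its middle, 40 mm in diameter, 75 mm tall above the deck, its top 20 mm tapering to 18 mm. Origin: on the table under the peg's axis; z up; -x is its front, where the pan sticks out.
- peg_foot (a point): On the peg's axis at the level of the deck's top (46 mm above the table).
- peg_top (a point): Centre of the peg's tip, 75 mm above the deck.
- drip_pan (a joint): How far the drip pan stands out of the stand's front, m: 0 fully home, up to 0.075 out. It slides along the stand's x axis and is pushed home towards the stand's +x; light friction, about 2 N.
- pan_front (a point): Middle of the outer face of the pan's upright front plate (128 mm wide along y, from 3 to 37 mm above the table), 30 mm above the table; with the pan home it is 80 mm in front of the peg's axis, 10 mm proud of the deck's edge.
- spice_tin: Bystander: upright spice tin 38 x 62 x 87 mm with a white lid; origin centre of its underside.
- squeeze_bottle: Bystander: white squeeze bottle with a nozzle, 54 mm in diameter, 180 mm tall; origin centre of its underside.
- lime_bowl: Bystander: steel bowl with two limes, 136 mm across, 50 mm tall; origin centre of its underside.
There are look-alikes about, which are no part of the job. Of the things shaped like the stand, the steel one is meant.

How it is judged:
On the way, in this order (a step that is already met when the one before it is completed fails the run):
1. the drip pan is fully home while the tumbler still lies in its cradle (value of joint drip_pan below 0.006 m and distance of tumbler from where it was at the start of the episode below 0.03 m), for 0.2 s.
2. the tumbler stands upside down over the peg with its rim on the deck (angle between tumbler's own z axis and vertical above 3.04 rad and horizontal distance between tumbler_rim and peg_foot below 0.01 m and z of tumbler_rim in the frame of stand below 0.052 m), for 0.2 s.
At the end, for the whole second after the job is handed in: The tumbler is upside down over the peg (axis within about 6 degrees of vertical, mouth centre within 10 mm of the peg's axis), its rim no more than 6 mm above the deck, at rest and released; the drip pan is home to within 8 mm (all of step 2 and value of joint drip_pan below 0.008 m and linear speed of tumbler below 0.02 m/s and angular speed of tumbler below 0.2 rad/s); the robot touches nothing.
It fails at once if the tumbler is dropped (moves faster than 0.6 m/s with no finger on it, a free fall of about 18 mm) (linear speed of tumbler above 0.6 m/s and contact force between the fingers and tumbler below 0.05 N).
It fails at once if the spice tin is shoved more than 30 mm or tipped (distance of spice_tin from where it was at the start of the episode above 0.03 m or angle between spice_tin's own z axis and vertical above 0.3 rad).
It fails at once if the squeeze bottle is shoved more than 30 mm or tipped (distance of squeeze_bottle from where it was at the start of the episode above 0.03 m or angle between squeeze_bottle's own z axis and vertical above 0.3 rad).
It fails at once if the lime bowl is shoved more than 30 mm or tipped (distance of lime_bowl from where it was at the start of the episode above 0.03 m or angle between lime_bowl's own z axis and vertical above 0.3 rad).
It also fails if it takes over 61 s, if anything falls off the work surface, if the arm or the gripper's body presses on something with over 40 N, if the wrist force passes 120 N, or if a joint passes its speed limit or range.

## Working session

There is one attempt and no reset: what is moved stays moved. The work goes in short steps, Python scripts to look and compute and a tool call to move; the robot and the scene stay as the last step left them, time stands still between calls to the robot, and variables do not carry over. Pictures are saved under pics/ and viewed, at most 12 in all, crops included, and the job is handed in when it is done.

Besides the shell and the picture viewer there is one more tool, called after "Emit:" as name(argument=value, ...) on one line, values as JSON. jog_arm: Moves the arm, as the interface text tells. Its arguments: {"type":"object","properties":{"increments":{"type":"array"},"hand":{"type":"number"}},"required":["increments"]}

```bash
mkdir -p pics; python3 - <<'E'
from station import bot,capture,calibration
import cv2,numpy as np
o=bot.get_obs();print({k:np.round(v,3).tolist() for k,v in o.items()},bot.finger_overhang)
for n in("scene","side"):
    c=calibration(n);print(n,np.round(c["camera_matrix"],1).tolist(),np.round(c["pose"],3).tolist(),[k for k in c])
    cv2.imwrite(f"pics/{n}0.png",capture(n)[:,:,::-1])
E
ls
```

```text
{'clock': 0.0, 'joint_positions': [1.257, 0.537, -0.004, 1.539, 0.003, 1.067, -0.071], 'dq': [0.0, 0.001, 0.001, -0.001, 0.001, -0.001, -0.002], 'joint_efforts': [-0.001, -57.099, 0.991, -25.16, -0.056, 0.018, 0.0], 'eef_pos': [0.159, -0.63, 0.252], 'orientation': [-3.116, -0.388, 0.001], 'ft_force': [-0.1, -0.445, 0.149], 'ft_torque': [0.025, -0.029, -0.026], 'grasp_force': 0.0, 'width': 0.088} 0.014
scene [[393.4, 0.0, 314.1], [0.0, 393.4, 196.8], [0.0, 0.0, 1.0]] [[0.208, -0.573, 0.792, 1.471], [0.978, 0.118, -0.172, -0.232], [0.005, 0.811, 0.585, 0.799], [0.0, 0.0, 0.0, 1.0]] ['camera_matrix', 'pose']
side [[380.4, 0.0, 322.8], [0.0, 380.4, 193.0], [0.0, 0.0, 1.0]] [[-0.962, 0.161, -0.22, 0.262], [-0.272, -0.626, 0.731, 0.879], [-0.02, 0.763, 0.646, 0.894], [0.0, 0.0, 0.0, 1.0]] ['camera_matrix', 'pose']
pics
```

View pics/scene0.png

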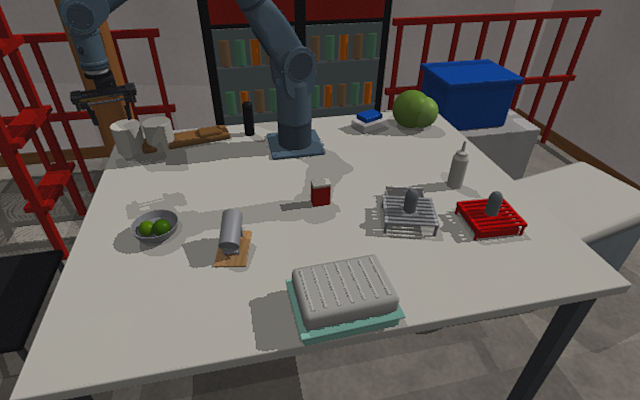

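View pics/side0.png

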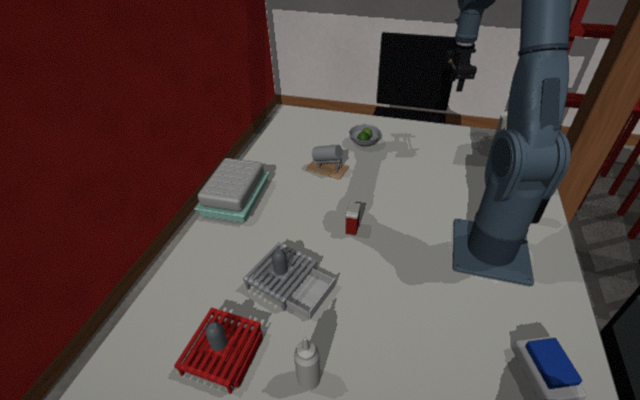

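The scene view shows the steel stand at about (410,210) with its pan sticking out toward the robot. The tumbler on its cradle is at (231,235), the bowl at (155,227), the tin at (320,193) and the bottle at (458,168). The red stand at (492,213) is a look-alike. In the side view the stand is at (283,272), the pan at (312,290) and the tumbler at (327,155). I'll enlarge these.

```bash
python3 - <<'E'
import cv2,numpy as np
s=cv2.imread("pics/scene0.png");d=cv2.imread("pics/side0.png")
def crop(im,u,v,w,h,k):
    c=cv2.resize(im[v:v+h,u:u+w],None,fx=k,fy=k,interpolation=cv2.INTER_CUBIC)
    for x in range((u+9)//10*10,u+w,10):
        cv2.line(c,((x-u)*k,0),((x-u)*k,6 if x%50 else 16),(0,0,255),1)
        if x%20==0: cv2.putText(c,str(x),((x-u)*k,18),0,.35,(0,0,255),1)
    for y in range((v+9)//10*10,v+h,10):
        cv2.line(c,(0,(y-v)*k),(6,(y-v)*k),(0,0,255),1)
        if y%20==0: cv2.putText(c,str(y),(8,(y-v)*k+4),0,.35,(0,0,255),1)
    return c
a=np.vstack([np.hstack([crop(s,200,200,80,70,4),crop(s,370,175,80,70,4)]),np.hstack([crop(d,290,125,80,70,4),crop(d,240,235,80*1,70,4)])])
a=np.hstack([a]);print(a.shape)
cv2.imwrite("pics/z.png",a)
E
```

```text
(560, 640, 3)
```

View pics/z.png

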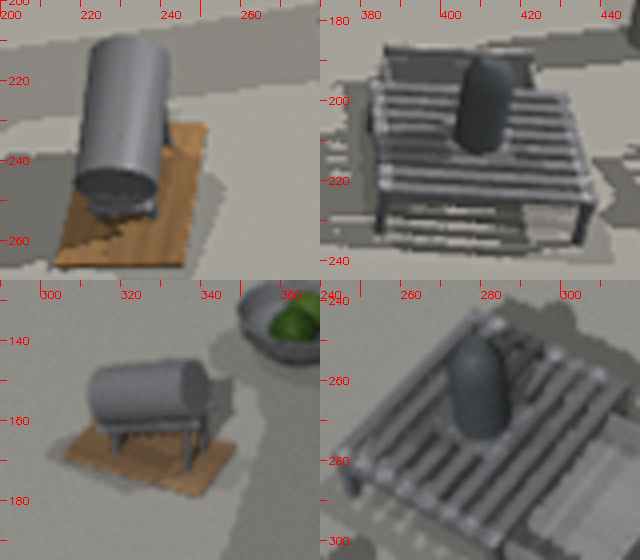

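The steel stand's peg tip is at about scene (410,190), side (278.5,249), and its foot at scene (407.5,211), side (283,273). The tumbler's mouth faces the scene camera, centred near scene (229,246). Its closed bottom shows in the side view near (339,154). Base plate corners are at scene (213,266), (246,266), (252,231) and side (303,168), (340,179), (349,166). Next I'll triangulate these.

```bash
cat > h.py <<'E'
import numpy as np
from station import bot,capture,calibration
def ray(c,uv):
    K,T=np.array(c["camera_matrix"]),np.array(c["pose"])
    d=np.linalg.inv(K)@[uv[0],uv[1],1.]; return T[:3,3],T[:3,:3]@(d*[1,-1,-1])
def onz(c,uv,z):
    o,d=ray(c,uv); return o+d*(z-o[2])/d[2]
def tri(*obs):
    A=np.zeros((3,3));b=np.zeros(3)
    for c,uv in obs:
        o,d=ray(c,uv);d=d/np.linalg.norm(d);P=np.eye(3)-np.outer(d,d);A+=P;b+=P@o
    p=np.linalg.solve(A,b)
    return p,max(np.linalg.norm(np.cross(p-ray(c,uv)[0],ray(c,uv)[1]/np.linalg.norm(ray(c,uv)[1]))) for c,uv in obs)
def proj(c,p):
    K,T=np.array(c["camera_matrix"]),np.array(c["pose"])
    q=T[:3,:3].T@(np.array(p)-T[:3,3]);q=K@(q*[1,-1,-1]);return q[:2]/q[2]
E
python3 - <<'E'
from h import *
np.set_printoptions(precision=4,suppress=True)
s,d=calibration("scene"),calibration("side")
print("tip",tri((s,(410,190)),(d,(278.5,249.5))),"foot",tri((s,(407.5,211)),(d,(283.5,272))))
for uv in[(384,223),(436,223.5),(429,198),(382,196.5)]:print("deck s",onz(s,uv,.046))
for uv in[(279,244),(243,278),(285,297),(317,260)]:print("deck d",onz(d,uv,.046))
for uv in[(213,266),(246,266),(252,231)]:print("plate s",onz(s,uv,.006))
for uv in[(303,168),(340,179),(349,166)]:print("plate d",onz(d,uv,.006))
print("pan top s",onz(s,(386.5,186.5),.037),onz(s,(423,188.5),.037), "d",onz(d,(338,277),.037),onz(d,(303,315),.037))
for n,a,b,z in[("bowl",(155,235),(365,140),.02),("tin",(320,205),(353,235),.0),("bot",(457,187),(308,385),0)]:print(n,onz(s,a,z),onz(d,b,z))
E
```

```text
tip (array([0.577 , 0.2585, 0.1209]), np.float64(0.0003141878388921473)) foot (array([0.5694, 0.2655, 0.0345]), np.float64(0.0011648693792520313))
deck s [0.6247 0.1663 0.046 ]
deck s [0.6586 0.3182 0.046 ]
deck s [0.5334 0.3549 0.046 ]
deck s [0.4945 0.2074 0.046 ]
deck d [0.614  0.1781 0.046 ]
deck d [0.6653 0.3206 0.046 ]
deck d [0.5325 0.3482 0.046 ]
deck d [0.4867 0.2078 0.046 ]
plate s [ 0.6602 -0.341   0.006 ]
plate s [ 0.6788 -0.2518  0.006 ]
plate s [ 0.534  -0.2233  0.006 ]
plate d [ 0.6817 -0.254   0.006 ]
plate d [ 0.5243 -0.2221  0.006 ]
plate d [ 0.5098 -0.3113  0.006 ]
pan top s [0.4301 0.2481 0.037 ] [0.4667 0.3661 0.037 ] d [0.4158 0.2436 0.037 ] [0.4728 0.3811 0.037 ]
bowl [ 0.5102 -0.5071  0.02  ] [ 0.4814 -0.4911  0.02  ]
tin [0.4391 0.0122 0.    ] [0.4161 0.0429 0.    ]
bot [0.4339 0.5195 0.    ] [0.4151 0.5274 0.    ]
```

```bash
cat >> h.py <<'E'
from scipy.spatial.transform import Rotation as Ro
np.set_printoptions(precision=4,suppress=True)
def Rt(pitch,az,ysgn=1):
    """tool z at 'pitch' deg below level toward azimuth az (deg); tool y level, at az+90 (ysgn=1) or az-90"""
    p,a=np.radians([pitch,az]);z=np.array([np.cos(p)*np.cos(a),np.cos(p)*np.sin(a),-np.sin(p)])
    y=ysgn*np.array([-np.sin(a),np.cos(a),0]);return np.c_[np.cross(y,z),y,z]
def row(P,R):
    o=bot.get_obs();R0=Ro.from_rotvec(o["orientation"]).as_matrix()
    r=np.r_[R0.T@(np.array(P)-o["eef_pos"]),np.degrees(Ro.from_matrix(R0.T@R).as_rotvec())]
    print("row",np.round(r,4).tolist());return r
def log():
    import json
    o=bot.get_obs();open("log.txt","a").write(json.dumps([list(map(float,o[k])) for k in("joint_positions","eef_pos","orientation")])+"\n")
    print(round(float(o["clock"]),2),o["joint_positions"],o["eef_pos"],o["ft_force"],o["width"])
E
python3 - <<'E'
from h import *
log(); row((.45,-.30,.30),Rt(90,-115.))
row((.45,-.30,.30),Rt(90,-65.))
E
```

```text
0.1 [ 1.2568  0.5371 -0.0044  1.5387  0.0026  1.0673 -0.0712] [ 0.1593 -0.6296  0.2519] [-0.6294 -0.1571 -0.2752] 0.08801491203055305
row [0.3627, -0.2483, -0.0477, -0.0837, -0.0328, -50.7983]
row [0.3627, -0.2483, -0.0477, -0.0685, -0.0719, -100.7982]
```

Emit:
jog_arm(increments=[[[0.36, -0.25, -0.05, 0, 0, -50], [0.36, -0.25, -0.05, 0, 0, -50], [0.36, -0.25, -0.05, 0, 0, -50], [0.36, -0.25, -0.05, 0, 0, -50], [0.36, -0.25, -0.05, 0, 0, -50]]], hand=1)

```text
clock: 0.72
eef_pos: [0.3641, -0.3941, 0.2882]
orientation: [-2.657, -1.675, 0.0]
ft_force: [0.7, -0.8, -0.2]
width: 0.0885
grasp_force: 0.0
```

```bash
python3 - <<'E'
from h import *;import cv2
log(); c=calibration("wrist");im=capture("wrist");np.savez("w1.npz",im=im,K=c["camera_matrix"],T=c["pose"])
print(np.array(c["camera_matrix"]),np.array(c["pose"]));o=bot.get_obs()
R0=Ro.from_rotvec(o["orientation"]).as_matrix();print("cam in tool",R0.T@(np.array(c["pose"])[:3,3]-o["eef_pos"]),R0.T@np.array(c["pose"])[:3,:3])
for p in[(.545,-.272,.091),(.644,-.292,.055),(.595,-.282,.006)]:print(proj(c,p))
cv2.imwrite("pics/w1.png",im[:,:,::-1]); row((.45,-.30,.30),Rt(90,-115.));row((.46,-.10,.30),Rt(90,-65.))
E
```

```text
0.72 [ 0.9797  0.3218 -0.2953  1.7878  0.1065  1.0478  0.1996] [ 0.3641 -0.3941  0.2882] [ 0.6989 -0.7669 -0.182 ] 0.08848177774352432
[[312.7893   0.     316.9615]
 [  0.     312.7893 197.7865]
 [  0.       0.       1.    ]] [[ 0.9025  0.4081  0.1377  0.3992]
 [-0.4307  0.8544  0.2907 -0.3191]
 [ 0.0009 -0.3217  0.9469  0.4195]
 [ 0.      0.      0.      1.    ]]
cam in tool [ 0.0736 -0.0024 -0.1298] [[-0.0149  0.9452  0.3263]
 [ 0.9999  0.0135  0.0064]
 [ 0.0017  0.3264 -0.9452]]
[442.2012 -33.9658]
[532.2783 -49.864 ]
[458.7526 -18.5077]
row [0.1115, 0.0355, -0.01, 0.153, -0.2822, 0.3437]
row [0.2975, -0.0388, -0.0092, 0.2662, -0.1972, -49.6561]
```

View pics/w1.png

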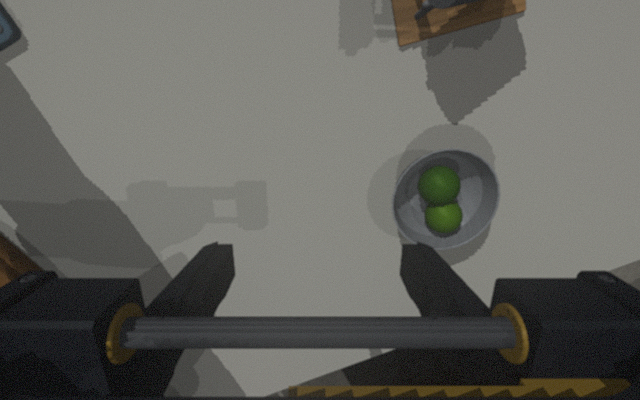

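The wrist view shows the bowl at (445,200), the fingers from row 240 down, and the cradle plate only partly, at (460,10). I'll choose poses that bring the tumbler fully into view.

```bash
cat >> h.py <<'E'
CT=np.array([.0736,-.0024,-.1298]);CR=np.array([[-.0149,.9452,.3263],[.9999,.0135,.0064],[.0017,.3264,-.9452]])
KW=np.array([[312.79,0,316.96],[0,312.79,197.79],[0,0,1]])
def camat(P,R):
    T=np.eye(4);T[:3,:3]=R@CR;T[:3,3]=np.array(P)+R@CT;return dict(camera_matrix=KW,pose=T)
E
python3 - <<'E'
from h import *
pts=[(.545,-.272,.091),(.644,-.292,.055),(.68,-.253,.006),(.51,-.311,.006)]
for P in[(.48,-.22,.3),(.52,-.22,.3),(.55,-.22,.3),(.52,-.18,.3)]:
  for phi in(25,50,77):
    c=camat(P,Rt(90,phi-90));print(P,phi,[proj(c,p).round().tolist() for p in pts])
row((.55,-.22,.30),Rt(90,25-90));row((.55,-.22,.30),Rt(90,77-90))
E
```

```text
(0.48, -0.22, 0.3) 25 [[353.0, 222.0], [409.0, 252.0], [435.0, 223.0], [313.0, 212.0]]
(0.48, -0.22, 0.3) 50 [[323.0, 229.0], [358.0, 276.0], [389.0, 259.0], [286.0, 204.0]]
(0.48, -0.22, 0.3) 77 [[291.0, 224.0], [298.0, 280.0], [330.0, 276.0], [262.0, 183.0]]
(0.52, -0.22, 0.3) 25 [[322.0, 209.0], [383.0, 241.0], [411.0, 213.0], [288.0, 202.0]]
(0.52, -0.22, 0.3) 50 [[301.0, 206.0], [340.0, 257.0], [373.0, 242.0], [267.0, 184.0]]
(0.52, -0.22, 0.3) 77 [[281.0, 192.0], [290.0, 255.0], [324.0, 254.0], [254.0, 156.0]]
(0.55, -0.22, 0.3) 25 [[298.0, 199.0], [363.0, 232.0], [393.0, 205.0], [268.0, 194.0]]
(0.55, -0.22, 0.3) 50 [[283.0, 187.0], [325.0, 242.0], [360.0, 228.0], [252.0, 168.0]]
(0.55, -0.22, 0.3) 77 [[274.0, 167.0], [284.0, 235.0], [319.0, 237.0], [247.0, 134.0]]
(0.52, -0.18, 0.3) 25 [[308.0, 238.0], [369.0, 265.0], [397.0, 235.0], [277.0, 225.0]]
(0.52, -0.18, 0.3) 50 [[275.0, 226.0], [317.0, 274.0], [352.0, 257.0], [247.0, 201.0]]
(0.52, -0.18, 0.3) 77 [[248.0, 200.0], [262.0, 261.0], [299.0, 259.0], [226.0, 163.0]]
row [0.226, 0.0931, -0.0092, 0.2662, -0.1972, -49.6561]
row [0.226, 0.0931, -0.0092, 0.3611, -0.0671, -101.656]
```

Emit:
jog_arm(increments=[[[0.226, 0.093, -0.01, 0.27, -0.2, -50], [0.226, 0.093, -0.01, 0.27, -0.2, -50], [0.226, 0.093, -0.01, 0.27, -0.2, -50], [0.226, 0.093, -0.01, 0.27, -0.2, -50], [0.226, 0.093, -0.01, 0.27, -0.2, -50]]])

```text
clock: 1.4
eef_pos: [0.5484, -0.2277, 0.298]
orientation: [-1.689, -2.646, 0.003]
ft_force: [-0.5, -0.6, -0.3]
width: 0.0882
grasp_force: 0.0
```

```bash
python3 - <<'E'
from h import *;import cv2
log(); c=calibration("wrist");im=capture("wrist");np.savez("w2.npz",im=im,camera_matrix=c["camera_matrix"],pose=c["pose"])
cv2.imwrite("pics/w2.png",cv2.resize(im[90:330,180:480,::-1],None,fx=2.5,fy=2.5,interpolation=cv2.INTER_CUBIC)); row((.52,-.14,.30),Rt(90,77-90.))
E
```

```text
1.4 [ 0.7118  0.4513 -0.5384  1.618   0.2492  1.1441  0.5478] [ 0.5484 -0.2277  0.298 ] [-0.4958 -0.6082 -0.3217] 0.08822297862691962
row [0.0933, 0.0141, -0.0024, -0.2665, -0.146, -52.0598]
```

View pics/w2.png

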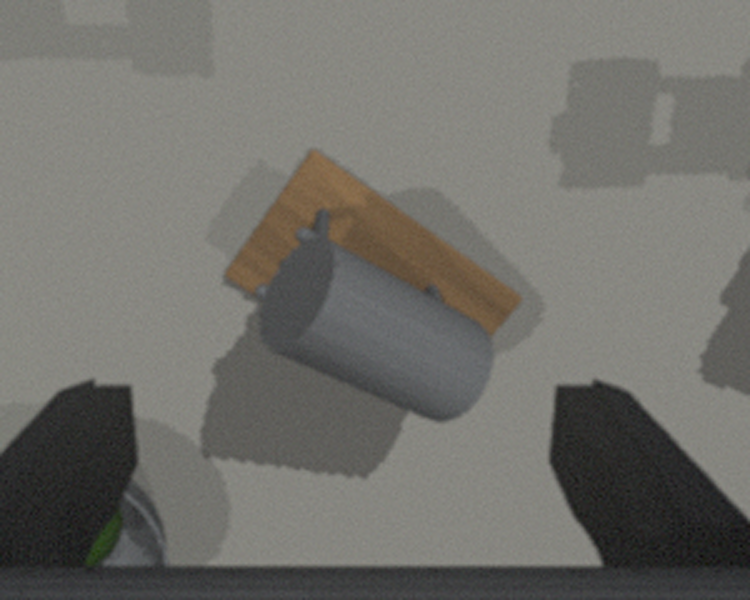

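The tumbler lies with one end face visible at crop (300,297), full-frame (300,208), and its other end near crop (455,375), full-frame (362,240). Plate corners are at crop (313,148), (225,280) and (520,297). The fingers are clear of it.

```bash
python3 - <<'E'
from h import *
s,d=calibration("scene"),calibration("side");w=dict(np.load("w2.npz"))
f=lambda u,v:(180+u/2.5,90+v/2.5)
print("-x end",tri((w,f(300,297)),(d,(337.5,155))),tri((w,f(300,297)),(s,(232.5,216))))
print("+x end",tri((w,f(455,377)),(d,(316,158.5))),tri((w,f(455,377)),(s,(229,245.5))))
for uv in[(313,148),(225,280),(520,297)]:print("plate w",onz(w,f(*uv),.006))
print("peg tip",tri((s,(410,190)),(d,(278.5,249.5))))
E
```

```text
-x end (array([ 0.5503, -0.2854,  0.0688]), np.float64(1.1726866559868455e-06)) (array([ 0.5489, -0.2763,  0.086 ]), np.float64(0.002615760836280783))
+x end (array([ 0.6504, -0.3102,  0.021 ]), np.float64(0.00589768332692848)) (array([ 0.6434, -0.293 ,  0.0591]), np.float64(0.002565213852690196))
plate w [ 0.5282 -0.2266  0.006 ]
plate w [ 0.5136 -0.3173  0.006 ]
plate w [ 0.6722 -0.2549  0.006 ]
peg tip (array([0.577 , 0.2585, 0.1209]), np.float64(0.0003141878388921473))
```

Emit:
jog_arm(increments=[[[0.09, 0.015, -0.002, 0, 0, -52], [0.09, 0.015, -0.002, 0, 0, -52], [0.09, 0.015, -0.002, 0, 0, -52], [0.09, 0.015, -0.002, 0, 0, -52], [0.09, 0.015, -0.002, 0, 0, -52]]])

```text
clock: 2.08
eef_pos: [0.5214, -0.1457, 0.2996]
orientation: [-0.374, -3.114, 0.007]
ft_force: [0.1, 0.5, 0.0]
width: 0.0883
grasp_force: 0.0
```

```bash
python3 - <<'E'
from h import *;import cv2
log(); c=calibration("wrist");im=capture("wrist");np.savez("w3.npz",im=im,camera_matrix=c["camera_matrix"],pose=c["pose"])
pts=[(.577,.26,.121),(.577,.26,.046),(.44,.295,.037)]
for P in[(.5,.2,.3),(.5,.25,.3),(.45,.25,.3),(.5,.3,.3)]:
  k=camat(P,Rt(90,77-90));print(P,[proj(k,p).round().tolist() for p in pts])
row((.46,.2,.30),Rt(90,77.4-90.))
E
```

```text
2.08 [ 0.7763  0.4017 -0.7592  1.7396  0.307   1.1275  1.2533] [ 0.5214 -0.1457  0.2996] [0.0793 0.4945 0.0016] 0.08828603983130481
(0.5, 0.2, 0.3) [[392.0, 222.0], [379.0, 199.0], [387.0, 83.0]]
(0.5, 0.25, 0.3) [[347.0, 232.0], [342.0, 207.0], [345.0, 94.0]]
(0.45, 0.25, 0.3) [[356.0, 271.0], [349.0, 241.0], [354.0, 135.0]]
(0.5, 0.3, 0.3) [[302.0, 242.0], [305.0, 216.0], [304.0, 104.0]]
row [0.1398, 0.3222, -0.0014, -0.2761, -0.273, -0.778]
```

Emit:
jog_arm(increments=[[[0.1, 0.31, 0, 0, 0, 0], [0.1, 0.31, 0, 0, 0, 0], [0.1, 0.31, 0, 0, 0, 0], [0.1, 0.31, 0, 0, 0, 0], [0.1, 0.31, 0, 0, 0, 0]]])

```text
clock: 2.75
eef_pos: [0.4997, 0.1678, 0.2989]
orientation: [-0.387, -3.114, 0.007]
ft_force: [1.1, 0.3, -0.1]
width: 0.0879
grasp_force: 0.0
```

```bash
python3 - <<'E'
from h import *;import cv2
log(); c=calibration("wrist");im=capture("wrist");np.savez("w4.npz",im=im,camera_matrix=c["camera_matrix"],pose=c["pose"])
w3=np.load("w3.npz")["im"]
a=np.vstack([cv2.resize(w3[120:300,200:440],None,fx=2,fy=2,interpolation=3),np.zeros((0,480,3),np.uint8)])
b=cv2.resize(im[20:280,260:560],None,fx=2,fy=2,interpolation=3)
b=cv2.copyMakeBorder(b,0,0,0,0,0);out=np.zeros((520+0,800,3),np.uint8)
cv2.imwrite("pics/w3.png",cv2.resize(w3[100:300,180:460],None,fx=2.8,fy=2.8,interpolation=3)[:,:,::-1]);cv2.imwrite("pics/w4.png",cv2.resize(im[20:280,250:570],None,fx=2.3,fy=2.3,interpolation=3)[:,:,::-1])
E
```

```text
2.75 [ 0.2583  0.4013 -0.8531  1.771   0.3332  1.1271  0.6205] [0.4997 0.1678 0.2989] [ 1.1158  0.315  -0.1095] 0.08792012436603226
```

View pics/w4.png

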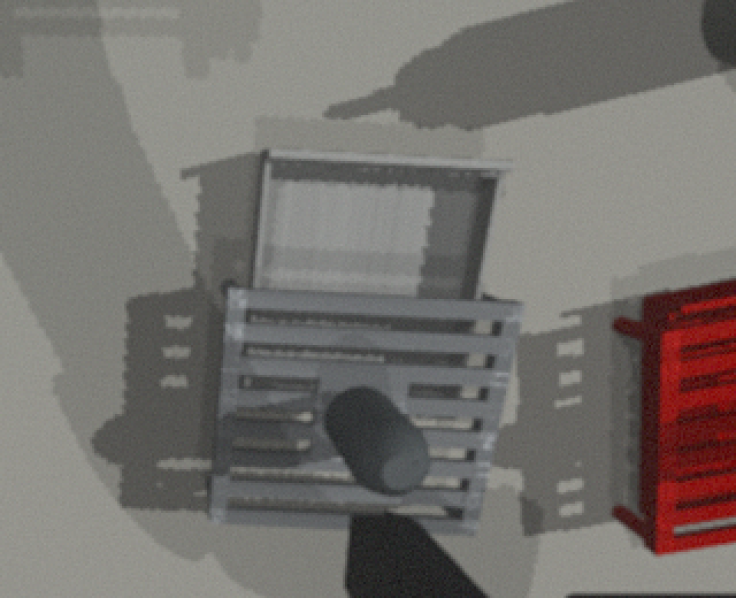

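View pics/w3.png

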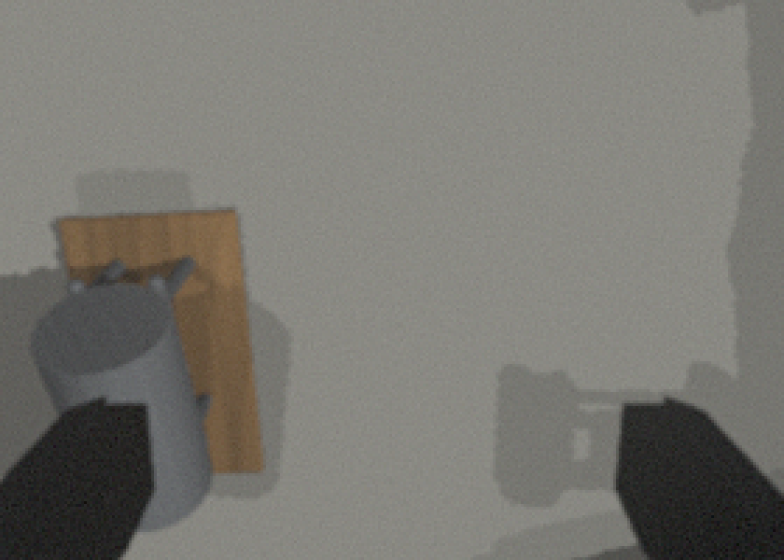

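w4 shows the stand with deck corners at crop (232,290), (522,303), (475,533) and (213,520). The pan's front plate top runs (265,152)–(510,165), and the peg tip is at (405,472). w3 shows the tumbler's bottom face centred at crop (101,329) and plate corners at (57,217), (237,209) and (262,472).

```bash
python3 - <<'E'
from h import *
s,d=calibration("scene"),calibration("side");w2,w3,w4=[dict(np.load(f"w{i}.npz")) for i in(2,3,4)]
f2=lambda u,v:(180+u/2.5,90+v/2.5);f3=lambda u,v:(180+u/2.8,100+v/2.8);f4=lambda u,v:(250+u/2.3,20+v/2.3)
D=np.array([onz(w4,f4(*p),.046) for p in[(232,290),(522,303),(475,533),(213,520)]]);print(D,D.mean(0))
v=(D[1]-D[0]+D[2]-D[3]);print("yaw",np.degrees(np.arctan2(-v[0],v[1])))
v=(D[3]-D[0]+D[2]-D[1]);print("yaw",np.degrees(np.arctan2(v[1],v[0])))
print("tip",tri((w4,f4(405,472)),(s,(410,190)),(d,(278.5,249.5))))
P=[onz(w4,f4(*p),.037) for p in[(265,150),(510,163)]];print("pan",P,np.mean(P,0))
print("bottom",tri((w2,f2(300,297)),(w3,f3(101,329))),tri((w2,f2(300,297)),(w3,f3(101,329)),(s,(232.5,216))),tri((w2,f2(300,297)),(w3,f3(101,329)),(d,(337.5,155))))
for uv in[(57,217),(237,209),(262,472)]:print("plate",onz(w3,f3(*uv),.006))
S=np.array([.577,.262]);
for a in(77.4,): row((.577-.18*.976,.262+.18*.218,.12),Rt(90,a-90))
E
```

```text
[[0.488  0.2112 0.046 ]
 [0.5325 0.3603 0.046 ]
 [0.665  0.3212 0.046 ]
 [0.6189 0.1714 0.046 ]] [0.5761 0.266  0.046 ]
yaw -16.890302743362533
yaw -16.664401121222458
tip (array([0.5759, 0.2621, 0.1223]), np.float64(0.00452092181520465))
pan [array([0.4233, 0.2433, 0.037 ]), array([0.4604, 0.3646, 0.037 ])] [0.4419 0.304  0.037 ]
bottom (array([ 0.5492, -0.2809,  0.0802]), np.float64(0.0003469156664166109)) (array([ 0.5482, -0.277 ,  0.0857]), np.float64(0.0032143254917240856)) (array([ 0.5509, -0.285 ,  0.0697]), np.float64(0.001558192258749655))
plate [ 0.5098 -0.3143  0.006 ]
plate [ 0.5271 -0.2252  0.006 ]
plate [ 0.6743 -0.2549  0.006 ]
row [0.1209, 0.0969, 0.1805, 0.1142, -0.2703, -0.8972]
```

```bash
python3 - <<'E'
from h import *
row((.3986,.3165,.15),Rt(90,-16.5))
E
```

```text
row [0.1272, 0.1112, 0.1506, 0.105, -0.274, 3.0028]
```

Emit:
jog_arm(increments=[[[0.127, 0.111, 0.15, 0.1, -0.27, 3], [0.127, 0.111, 0.15, 0.1, -0.27, 3], [0.127, 0.111, 0.15, 0.1, -0.27, 3], [0.127, 0.111, 0.15, 0.1, -0.27, 3], [0.127, 0.111, 0.15, 0.1, -0.27, 3]]], hand=-1)

```text
clock: 3.42
eef_pos: [0.4001, 0.3049, 0.1474]
orientation: [-0.458, -3.105, 0.013]
ft_force: [0.8, -1.0, -0.4]
width: 0.0402
grasp_force: 0.0
```

```bash
python3 - <<'E'
from h import *
log();row((.3986,.3165,.032),Rt(90,-16.5))
E
```

```text
3.42 [-0.15    0.5664 -0.7584  1.9657  0.5293  0.8261  0.0728] [0.4001 0.3049 0.1474] [ 0.8161 -1.0171 -0.3782] 0.04017070595484731
row [0.0047, 0.0117, 0.1153, -0.5033, -0.09, -0.2742]
```

Emit:
jog_arm(increments=[[[0, 0, 0.05, 0, 0, 0], [0, 0, 0.09, 0, 0, 0], [0, 0, 0.115, 0, 0, 0], [0, 0, 0.115, 0, 0, 0], [0, 0, 0.115, 0, 0, 0]]], hand=-1)

```text
clock: 4.05
eef_pos: [0.4037, 0.3038, 0.0353]
orientation: [0.462, 3.105, -0.008]
ft_force: [0.1, 0.6, -0.7]
width: 0.0002
grasp_force: 0.0
```

```bash
python3 - <<'E'
from h import *
log();x=np.array([.959,-.284]);S=np.array([.576,.264])
print((bot.get_obs()["eef_pos"][:2]-S)@x,(bot.get_obs()["eef_pos"][:2]-S)@[.284,.959])
row(np.r_[S-.095*x,.032],Rt(90,-16.5))
E
```

```text
4.05 [-0.2688  0.7412 -0.5996  2.0025  0.7215  0.6233 -0.0821] [0.4037 0.3038 0.0353] [ 0.1052  0.5714 -0.7158] 0.00024376793061360268
-0.17649003880957773 -0.010793802464873324
row [-0.0813, 0.0114, 0.0035, -0.282, 0.1619, -0.4401]
```

Emit:
jog_arm(increments=[[[-0.01, 0.011, 0, 0, 0, 0], [-0.025, 0.011, 0, 0, 0, 0], [-0.04, 0.011, 0, 0, 0, 0], [-0.055, 0.011, 0, 0, 0, 0], [-0.07, 0.011, 0, 0, 0, 0]]])

```text
clock: 4.68
eef_pos: [0.4733, 0.2939, 0.034]
orientation: [0.459, 3.108, -0.01]
ft_force: [-2.2, 1.8, 1.0]
width: 0.0006
grasp_force: 1.1
```

Emit:
jog_arm(increments=[[[-0.006, 0, 0, 0, 0, 0], [-0.01, 0, 0, 0, 0, 0], [-0.014, 0, 0, 0, 0, 0], [-0.014, 0, 0, 0, 0, 0], [-0.014, 0, 0, 0, 0, 0]]])

```text
clock: 5.3
eef_pos: [0.486, 0.2901, 0.034]
orientation: [0.459, 3.107, -0.01]
ft_force: [-0.8, 0.8, 0.1]
width: 0.0006
grasp_force: 0.0
```

```bash
python3 - <<'E'
from h import *
log();x=np.array([.959,-.284]);S=np.array([.576,.264])
print((bot.get_obs()["eef_pos"][:2]-S)@x,(bot.get_obs()["eef_pos"][:2]-S)@[.284,.959])
E
```

```text
5.3 [-0.1713  0.8131 -0.6104  1.8451  0.6975  0.7148  0.0923] [0.486  0.2901 0.034 ] [-0.7583  0.7769  0.1184] 0.0006172931798208042
-0.09375593655250239 -0.0005362879832304535
```

Emit:
jog_arm(increments=[[[-0.001, 0, 0, 0, 0, 0], [-0.002, 0, 0, 0, 0, 0], [-0.003, 0, 0, 0, 0, 0], [-0.004, 0, 0, 0, 0, 0], [-0.005, 0, 0, 0, 0, 0]]])

```text
clock: 5.92
eef_pos: [0.4898, 0.289, 0.034]
orientation: [-0.458, -3.107, 0.01]
ft_force: [-4.8, 0.7, 2.7]
width: 0.0007
grasp_force: 2.7
```

Emit:
jog_arm(increments=[[[-0.001, 0, 0, 0, 0, 0], [-0.002, 0, 0, 0, 0, 0], [-0.003, 0, 0, 0, 0, 0], [-0.004, 0, 0, 0, 0, 0], [-0.005, 0, 0, 0, 0, 0]]])

```text
clock: 6.55
eef_pos: [0.49, 0.289, 0.034]
orientation: [-0.454, -3.101, 0.011]
ft_force: [-17.7, 1.6, 11.5]
width: 0.0007
grasp_force: 8.7
```

The force rose sharply with no more travel, so the pan is home. I'll back off and raise, then fit the arm's kinematics from the logged poses to check reachability for the side grasp.

Emit:
jog_arm(increments=[[[0.03, 0, 0, 0, 0, 0], [0.04, 0, -0.05, 0, 0, 0], [0.04, 0, -0.11, 0, 0, 0], [0.03, -0.03, -0.17, 0, 0, 0], [0.03, -0.06, -0.23, 0, 0, 0]]], hand=1)

```text
clock: 7.18
eef_pos: [0.4516, 0.243, 0.2574]
orientation: [0.46, 3.106, -0.01]
ft_force: [0.9, -0.8, 0.1]
width: 0.0485
grasp_force: 0.0
```

```bash
cat > fit.py <<'E'
from h import *
import json,itertools
from scipy.optimize import least_squares
def fk(q,p,s):
    T=np.eye(3);t=np.zeros(3)
    def rot(ax,a):
        nonlocal T;T=T@Ro.from_euler(ax,a).as_matrix()
    def tr(x,y,z):
        nonlocal t;t=t+T@[x,y,z]
    rot('z',s[0]*q[0]+p[9]);tr(0,p[8],p[0]);rot('y',q[1]);rot('z',s[1]*q[2]);tr(p[5],p[11],p[1]);rot('y',q[3]);tr(p[6],p[12],0)
    rot('z',s[2]*q[4]);tr(0,0,p[2]);rot('y',q[5]);tr(p[4],p[7],0);rot('z',s[3]*q[6]+p[10]);tr(0,0,p[3]);return T,t
def res(p,s,D):
    r=[1e-2*(p-p0)]
    for q,x,o in D:
        T,t=fk(q,p,s);r+=[t-x,.3*Ro.from_matrix(T.T@Ro.from_rotvec(o).as_matrix()).as_rotvec()]
    return np.concatenate(r)
p0=np.array([.35,.35,.35,.2,0,0,0,0,0,0,0,0,0])
if __name__=="__main__":
    log();D=[json.loads(l) for l in open("log.txt")];best=[]
    for s in itertools.product((1,-1),repeat=4):
        for w in(0,np.pi/2,np.pi,-np.pi/2):
            i=p0.copy();i[10]=w;f=least_squares(res,i,args=(s,D));best.append((f.cost,s,f.x))
    best.sort(key=lambda b:b[0])
    for b in best[:3]:print(b, np.abs(res(b[2],b[1],D)[13:]).max())
    np.savez("fit.npz",s=best[0][1],p=best[0][2])
E
python3 fit.py
```

```text
7.17 [ 0.0956  0.4283 -0.8606  1.8544  0.3813  1.0348  0.3558] [0.4516 0.243  0.2574] [ 0.9489 -0.8315  0.066 ] 0.04847554414103157
(np.float64(0.0001242292948945118), (-1, -1, -1, -1), array([ 0.2961,  0.5049,  0.4443,  0.2654, -0.0016, -0.0009, -0.0022,
        0.0048, -0.0216, -0.0151,  1.5555, -0.0094, -0.0094])) 0.0006942986618227454
(np.float64(0.00012422929489451186), (-1, -1, -1, -1), array([ 0.2961,  0.5049,  0.4443,  0.2654, -0.0016, -0.0009, -0.0022,
        0.0048, -0.0216, -0.0151,  1.5555, -0.0094, -0.0094])) 0.00069429866238363
(np.float64(0.0001242292948947229), (-1, -1, -1, -1), array([ 0.2961,  0.5049,  0.4443,  0.2654, -0.0016, -0.0009, -0.0022,
        0.0048, -0.0216, -0.0151,  1.5555, -0.0094, -0.0094])) 0.0006942889026259613
```

```bash
cat > ik.py <<'E'
from fit import *
F=np.load("fit.npz");p_,s_=F["p"],F["s"]
lo=np.array([-2.7,-.37,-1.27,.24,-1.31,.19,-2.76]);hi=np.array([2.7,2.16,1.26,2.4,4.45,1.91,2.76])
mid=np.array([0,.5,0,1.5,0,1,0])
def ik(P,R,q0,w=1e-3):
    def r(q):
        T,t=fk(q,p_,s_);return np.r_[t-P,.3*Ro.from_matrix(T.T@R).as_rotvec(),w*(q-q0)]
    f=least_squares(r,np.clip(q0,lo+.05,hi-.05),bounds=(lo+.03,hi-.03));e=r(f.x)[:6];return f.x,np.linalg.norm(e)
E
cat > scan.py <<'E'
from ik import *
rng=np.random.default_rng(0);G=np.array([.5737,-.2814,.0797]);qn=np.array(bot.get_obs()["joint_positions"])
def best(P,R):
    b=None
    for k in range(14):
        q0=qn if k==0 else rng.uniform(lo,hi)
        q,e=ik(P,R,q0)
        if b is None or e<b[1]-1e-4:b=(q,e)
        if b[1]<3e-3:break
    return b
for th in(0,10,20,30,40):
    for sg in(1,-1):
        R=Rt(20+th,-11,sg);q,e=best(G+.005*R[:,2],R);print("grasp",th,sg,round(e,4),q)
S=np.array([.576,.264,.046+.075])
for sg in(1,-1):
    for az in(0,25,60):
        for pit in(60,75,90,105):
            R=Rt(pit,az,sg);q,e=best(S+.005*R[:,2],R);q2,e2=best(S+[0,0,.1]+.005*R[:,2],R);print("place",sg,az,pit,round(e,4),round(e2,4),q)
E
python3 scan.py
```

```text
grasp 0 1 0.0 [ 1.4846  1.5178 -1.24    2.1797  3.0869  0.8378 -0.112 ]
grasp 0 -1 0.0 [-0.1377  1.155   0.7453  2.2561  3.3887  1.4645  0.8985]
grasp 10 1 0.0 [ 1.4314  1.3654 -1.24    2.1602  2.7853  0.7896 -0.0569]
grasp 10 -1 0.0 [-0.4183  1.5351  1.23    2.2508  3.4813  1.5178  0.2848]
grasp 20 1 0.0 [ 1.3825  1.2457 -1.24    2.1137  2.4478  0.7299  0.0839]
grasp 20 -1 0.0 [ 0.6908  0.7334 -0.2843  2.1524  3.3346  0.5589  1.7299]
grasp 30 1 0.0 [ 1.2611  1.033  -1.0963  2.047   2.1188  0.5728  0.1586]
grasp 30 -1 0.0 [ 0.6862  0.6892 -0.3086  2.0818  3.2121  0.2751  1.8168]
grasp 40 1 0.0 [ 0.8968  0.7413 -0.6039  1.9739  1.5599  0.22    0.4059]
grasp 40 -1 0.0 [-0.3889  1.1861  1.23    2.059   4.3306  1.075   0.0704]
place 1 0 60 0.0 0.0 [-0.0905  0.6918 -0.6989  1.9564  1.4717  0.6873 -0.2465]
place 1 0 75 0.0 0.0 [-0.0949  0.6969 -0.6358  1.8125  0.8936  0.7003  0.312 ]
place 1 0 90 0.0 0.0 [-0.0134  0.8018 -0.7343  1.6428  0.6338  0.9495  0.5924]
place 1 0 105 0.0 0.0 [ 0.007   0.9195 -0.7763  1.4631  0.4788  1.2189  0.7375]
place 1 25 60 0.0 0.0 [ 0.0847  0.7093 -0.7893  1.
[... 868 characters left out ...]
765 -0.1     1.4949 -0.0496  1.1089 -2.0153]
place -1 25 60 0.0055 0.0 [-1.3542  1.0578  1.23    2.0925  4.42    0.8483 -0.2028]
place -1 25 75 0.0 0.0 [-0.6042  0.5955  0.1287  1.8725 -0.1421  0.4193 -1.5192]
place -1 25 90 0.0 0.0 [-0.4394  0.6736 -0.0881  1.6741  0.0767  0.7973 -1.6966]
place -1 25 105 0.0 0.0 [-0.3928  0.7892 -0.164   1.4731  0.1066  1.1508 -1.7153]
place -1 60 60 0.0001 0.0 [ 0.1157  0.6953 -0.642   1.9309  0.2324  0.22   -1.0639]
place -1 60 75 0.0 0.0 [-0.2567  0.6258 -0.246   1.8189 -0.0166  0.4969 -0.9521]
place -1 60 90 0.0 0.0 [-0.3269  0.6868 -0.25    1.6657  0.217   0.8164 -1.1955]
place -1 60 105 0.0 0.0 [-0.3899  0.781  -0.255   1.5021  0.3267  1.1371 -1.2952]
```

```bash
cat > sim.py <<'E'
from ik import *
qn=np.array(bot.get_obs()["joint_positions"])
def path(q,wps,n=10):
    # wps: list of (P,R); interpolate, report worst error and margin
    T,t=fk(q,p_,s_);we=0;wm=9;dq=0
    for P,R in wps:
        T0,t0=fk(q,p_,s_);d=Ro.from_matrix(T0.T@R).as_rotvec()
        for k in range(1,n+1):
            qq,e=ik(t0+(np.array(P)-t0)*k/n,T0@Ro.from_rotvec(d*k/n).as_matrix(),q,1e-3)
            we=max(we,e);wm=min(wm,np.min(np.r_[qq-lo,hi-qq]));dq=max(dq,np.abs(qq-q).max());q=qq
        print("   ",q,round(we,4),round(wm,2),round(dq,2))
    return q
E
cat > a.py <<'E'
from sim import *
G=np.array([.5737,-.2814,.0797]);S=np.array([.576,.264,.046+.075])
a=Rt(20,-11)[:,2]
for th in(15,25,35):
    R=Rt(20+th,-11,1);z=R[:,2];g=G+.005*z;print("theta",th)
    q=path(qn,[((.47,-.2,.28),Rt(90,-11,1)),(g-.12*a+[0,0,.08],R),(g-.1*a,R),(g,R),(g+[0,0,.15],R)])
    for b in(-11,20,50):
        print(" place az",b)
        Rp=Rt(90+th,b,1);zp=Rp[:,2]
        path(q,[((.5,0,.3),Rt(60+th,b/2,1)),(S+[0,0,.1]+.005*zp,Rp),(S+.005*zp,Rp)])
E
python3 a.py
```

```text
theta 15
    [ 0.9358  0.3637 -0.7674  1.8396  0.2882  1.0529  1.435 ] 0.0 0.4 0.12
    [ 1.5861  0.7357 -1.24    2.37    2.7077  0.4807 -0.4881] 0.0035 0.03 0.79
    [ 1.4764  1.023  -1.1306  2.352   2.8072  0.6949 -0.3745] 0.0035 0.03 0.79
    [ 1.3008  1.1164 -1.0576  2.145   2.7788  0.6748 -0.3351] 0.0035 0.03 0.79
    [ 1.3586  0.7248 -1.1428  2.1334  2.4836  0.4088 -0.346 ] 0.0035 0.03 0.79
 place az -11
    [ 0.9475  0.3257 -1.24    1.991   0.5282  0.8493  0.9221] 0.0 0.03 0.48
    [ 0.1209  0.8643 -0.9809  1.4189  0.4922  1.3704  0.5127] 0.0 0.03 0.48
    [ 0.0979  0.973  -0.9196  1.4763  0.5693  1.225   0.4921] 0.0 0.03 0.48
 place az 20
    [ 0.9888  0.3287 -1.24    1.9902  0.434   0.8146  1.2879] 0.0 0.03 0.51
    [ 0.045   0.8672 -0.9475  1.3836  0.566   1.4684  0.9961] 0.0 0.03 0.51
    [ 0.0255  0.9754 -0.8923  1.4413  0.6405  1.3256  0.964 ] 0.0 0.03 0.51
 place az 50
    [ 1.0039  0.3382 -1.2203  1.9783  0.3361  0.8109  1.646 ] 0.0 0.03 0.52
    [-0.0118  0.8445 -0.917   1.4015  0.6547  1.4883  1.4566] 0.0 0.03 0.52
    [-0.0326  0.9541 -0.8629  1.4591  0.7308  1.3485
[... 1544 characters left out ...]
19   0.5628 -1.2394  1.7737  0.5108  1.2928  0.9131] 0.0 0.03 0.11
    [ 0.1166  1.0417 -1.0304  1.2129  0.3492  1.6596  0.5621] 0.0 0.03 0.11
    [ 0.1072  1.1488 -0.9812  1.2548  0.4163  1.5346  0.5881] 0.0 0.03 0.11
 place az 20
    [ 0.8077  0.5625 -1.24    1.774   0.5309  1.304   1.1653] 0.0 0.03 0.13
    [-0.0265  1.0578 -0.9911  1.1288  0.5252  1.8708  0.993 ] 0.0 0.03 0.13
    [-0.032   1.1623 -0.9477  1.1721  0.5858  1.7427  0.9975] 0.0 0.03 0.13
 place az 50
    [ 0.7992  0.5582 -1.24    1.778   0.5492  1.3072  1.4112] 0.0 0.03 0.13
    [-0.1627  0.9836 -0.8451  1.1738  0.6608  1.88    1.4736] 0.0 0.03 0.14
    [-0.1706  1.0908 -0.808   1.2165  0.7101  1.7501  1.4414] 0.0 0.03 0.14
```

```bash
cat > b.py <<'E'
from sim import *
B=np.array([.546,-.276,.090]);a=Rt(20,-11)[:,2];G=B+.025*a;S=np.array([.576,.264,.046+.08]);print(G)
for th in(30,35,40):
    R=Rt(20+th,-11,1);z=R[:,2];g=G+.005*z;print("theta",th,g,g-.1*z)
    q=path(qn,[((.45,-.05,.28),Rt(80,-11,1)),(g-.1*z,R),(g,R),(g+[0,0,.12],R)])
    for b in(-11,20):
        Rp=Rt(90+th,b,1);zp=Rp[:,2];print(" place az",b)
        path(q,[((.5,0,.3),Rt(60+th,b/2,1)),(S+[0,0,.1]+.005*zp,Rp),(S+.005*zp,Rp)])
E
python3 b.py
python3 -c "
from h import *
row((.45,-.05,.28),Rt(80,-11,1))"
```

```text
[ 0.5691 -0.2805  0.0814]
theta 30 [ 0.5722 -0.2811  0.0776] [ 0.5091 -0.2688  0.1542]
    [ 0.761   0.1545 -0.8201  2.0761  0.211   0.799   1.1998] 0.0 0.32 0.1
    [ 1.3462  0.7121 -1.0735  2.1912  2.0175  0.3684  0.0753] 0.0 0.03 0.57
    [ 1.2173  0.96   -1.0134  2.06    2.1689  0.5017  0.0481] 0.0 0.03 0.57
    [ 1.2005  0.6271 -0.9605  2.0329  1.5892  0.2793  0.4173] 0.0 0.03 0.57
 place az -11
    [ 0.851   0.5045 -1.24    1.8269  0.5153  1.1879  0.9202] 0.0 0.03 0.23
    [ 0.1198  0.9915 -1.0195  1.2596  0.3788  1.5956  0.5582] 0.0 0.03 0.23
    [ 0.109   1.0979 -0.9686  1.3089  0.446   1.4632  0.5737] 0.0 0.03 0.23
 place az 20
    [ 0.851   0.5045 -1.24    1.8269  0.5153  1.1879  1.1907] 0.0 0.03 0.25
    [-0.0074  1.006  -0.9834  1.1877  0.5331  1.7812  0.9984] 0.0 0.03 0.25
    [-0.0141  1.1104 -0.9391  1.238   0.5952  1.6482  0.9937] 0.0 0.03 0.25
theta 35 [ 0.5719 -0.281   0.0774] [ 0.5156 -0.2701  0.1593]
    [ 0.761   0.1545 -0.8201  2.0761  0.211   0.799   1.1998] 0.0 0.32 0.1
    [ 1.1681  0.577  -0.8515  2.1352  1.6077  0.22    0.3737] 0.0 0.03 0.44
    [ 1.1118  0
[... 824 characters left out ...]
03 0.33
    [ 0.9142  0.7387 -0.6221  1.9845  1.5733  0.2281  0.3976] 0.0 0.03 0.33
    [ 1.1753  0.6428 -0.9821  1.9351  1.0328  0.4566  0.949 ] 0.0 0.03 0.33
 place az -11
    [ 0.7717  0.5965 -1.201   1.7225  0.4792  1.379   0.9283] 0.0 0.07 0.11
    [ 0.1036  1.0695 -1.0175  1.1618  0.2925  1.7293  0.5737] 0.0 0.07 0.11
    [ 0.0959  1.1763 -0.9712  1.2003  0.3591  1.6092  0.6096] 0.0 0.07 0.11
 place az 20
    [ 0.7584  0.6077 -1.2213  1.7227  0.5296  1.4078  1.1533] 0.0 0.04 0.11
    [-0.1927  0.9713 -0.596   1.0793  0.2603  1.88    1.1782] 0.0 0.03 0.33
    [-0.1968  1.0764 -0.5733  1.1193  0.3015  1.7435  1.1841] 0.0 0.03 0.33
row [-0.0835, -0.281, -0.0208, -0.8472, -9.8601, -5.7981]
```

Emit:
jog_arm(increments=[[[-0.084, -0.281, -0.02, -0.8, -10, -6], [-0.084, -0.281, -0.02, -0.8, -10, -6], [-0.084, -0.281, -0.02, -0.8, -10, -6], [-0.084, -0.281, -0.02, -0.8, -10, -6], [-0.084, -0.281, -0.02, -0.8, -10, -6]]], hand=1)

```text
clock: 7.8
eef_pos: [0.4498, -0.0525, 0.2781]
orientation: [0.282, 2.952, -0.03]
ft_force: [0.9, 0.2, 1.0]
width: 0.0882
grasp_force: 0.0
```

```bash
python3 - <<'E'
from h import *
log();row((.5,-.2,.22),Rt(65,-11,1));row((.5156,-.2701,.159),Rt(55,-11,1))
E
```

```text
7.8 [ 0.7639  0.1399 -0.8214  2.0976  0.2074  0.7858  1.2016] [ 0.4498 -0.0525  0.2781] [0.91   0.18   1.0227] 0.08822374052302921
row [-0.0657, -0.1351, 0.0712, -0.1437, -14.8323, 0.1176]
row [-0.0831, -0.2008, 0.1365, -0.1336, -24.8323, 0.1304]
```

Emit:
jog_arm(increments=[[[-0.025, -0.06, 0.03, 0, -6, 0], [-0.045, -0.11, 0.06, 0, -12, 0], [-0.06, -0.15, 0.09, 0, -18, 0], [-0.075, -0.18, 0.115, 0, -22, 0], [-0.083, -0.2, 0.136, 0, -25, 0]]])

```text
clock: 8.43
eef_pos: [0.4925, -0.2353, 0.1695]
orientation: [0.235, 2.646, -0.085]
ft_force: [-0.0, -0.0, -0.4]
width: 0.0882
grasp_force: 0.0
```

```bash
python3 - <<'E'
from h import *;import cv2
log(); c=calibration("wrist");im=capture("wrist");np.savez("w5.npz",im=im,camera_matrix=c["camera_matrix"],pose=c["pose"])
for p in[(.546,-.276,.09),(.6447,-.2952,.054)]:print(proj(c,p))
a=im[:,:,::-1].copy();cv2.imwrite("pics/w5.png",a)
row((.5156,-.2701,.159),Rt(55,-11,1))
E
```

```text
8.43 [ 1.0639  0.4378 -0.7589  2.2161  1.0902  0.2238  0.7912] [ 0.4925 -0.2353  0.1695] [-0.0125 -0.0301 -0.428 ] 0.08817841177996508
[281.9914 223.8213]
[291.4971 254.8551]
row [-0.0224, -0.0279, 0.0219, -0.7106, -7.2124, 1.1486]
```

View pics/w5.png

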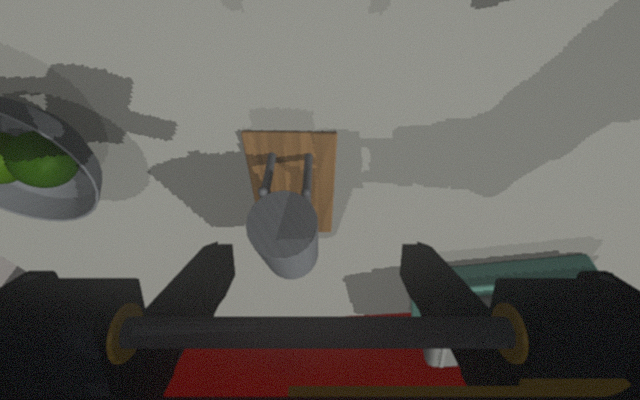

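The wrist view shows the tumbler's bottom face centred at about (282,222), against a prediction of (282,224), so the estimate holds. The bowl at the left and the tin are clear.

Emit:
jog_arm(increments=[[[-0.008, -0.01, 0.006, 0, -2, 0], [-0.014, -0.02, 0.012, 0, -4, 1], [-0.022, -0.028, 0.02, -0.5, -7, 1], [-0.022, -0.028, 0.022, -0.7, -7, 1], [-0.022, -0.028, 0.022, -0.7, -7, 1]]])

```text
clock: 9.1
eef_pos: [0.5163, -0.2674, 0.1609]
orientation: [0.243, 2.524, -0.073]
ft_force: [0.2, -0.0, 0.1]
width: 0.0879
grasp_force: 0.0
```

```bash
python3 - <<'E'
from h import *
log(); c=calibration("wrist");o=bot.get_obs();R0=Ro.from_rotvec(o["orientation"]).as_matrix();print(np.degrees(np.arcsin(-R0[2,2])))
for p in [(.546,-.276,.09)]: print(proj(c,p))
row((.5156,-.2701,.159),Rt(55,-11,1));row((.5719,-.281,.0774),Rt(55,-11,1))
E
```

```text
9.1 [ 1.2138  0.5656 -0.8679  2.2048  1.8231  0.2192  0.1743] [ 0.5163 -0.2674  0.1609] [ 0.2187 -0.026   0.0777] 0.0879284060503807
55.175320486791094
[313.934 196.619]
row [0.0012, -0.0028, 0.0014, 0.1382, -0.1756, -0.0303]
row [0.0008, -0.003, 0.1011, 0.1382, -0.1756, -0.0303]
```

Emit:
jog_arm(increments=[[[0, -0.001, 0.02, 0, 0, 0], [0, -0.003, 0.04, 0, 0, 0], [0, -0.003, 0.06, 0, 0, 0], [0, -0.003, 0.08, 0, 0, 0], [0.001, -0.003, 0.1, 0, 0, 0]]])

```text
clock: 9.72
eef_pos: [0.5717, -0.2805, 0.078]
orientation: [0.24, 2.525, -0.074]
ft_force: [-0.5, -0.2, 0.5]
width: 0.0883
grasp_force: 0.0
```

```bash
python3 - <<'E'
from h import *;import cv2
log(); c=calibration("wrist");im=capture("wrist");cv2.imwrite("pics/w6.png",im[:,:,::-1])
print(proj(c,(.546,-.276,.09)));row((.5719,-.281,.0774),Rt(55,-11,1))
E
```

```text
9.72 [ 1.1647  0.8664 -0.8964  2.0889  2.0616  0.4146  0.075 ] [ 0.5717 -0.2805  0.078 ] [-0.5362 -0.1583  0.496 ] 0.08827680261803664
[317.8791 278.8639]
row [-0.0009, -0.0005, -0.0009, 0.1569, -0.2861, 0.0137]
```

View pics/w6.png

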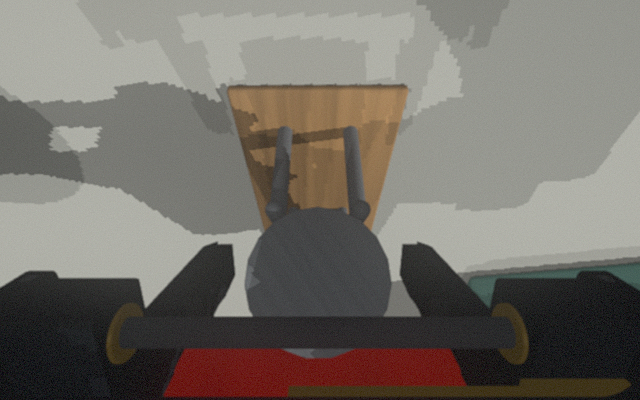

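The bottom face is centred between the fingers at about (318,281), within 1 mm of the prediction, and clear of the palm. Closing.

Emit:
jog_arm(increments=[[[0, 0, 0, 0, 0, 0], [0, 0, 0, 0, 0, 0], [0, 0, 0, 0, 0, 0], [0, 0, 0, 0, 0, 0], [0, 0, 0, 0, 0, 0]]], hand=-1)

```text
clock: 10.4
eef_pos: [0.5715, -0.2802, 0.0789]
orientation: [0.24, 2.523, -0.073]
ft_force: [-2.1, 0.1, 4.6]
width: 0.0579
grasp_force: 30.0
```

Emit:
jog_arm(increments=[[[0, 0, 0, 0, 0, 0], [0, 0, 0, 0, 0, 0], [0, 0, 0, 0, 0, 0], [0, 0, 0, 0, 0, 0], [0, 0, 0, 0, 0, 0]]])

```text
clock: 11.02
eef_pos: [0.5715, -0.2802, 0.0789]
orientation: [0.24, 2.523, -0.073]
ft_force: [-3.4, 1.5, 6.3]
width: 0.0579
grasp_force: 30.0
```

```bash
python3 - <<'E'
from h import *
log(); o=bot.get_obs();R0=Ro.from_rotvec(o["orientation"]).as_matrix();print("up rows",R0.T@[0,0,1],R0.T@[-.12,.02,.12])
row(np.array(o["eef_pos"])+[-.04,.03,.16],Rt(70,-11,1))
E
```

```text
11.03 [ 1.167   0.8656 -0.8987  2.0904  2.0648  0.4142  0.0723] [ 0.5715 -0.2802  0.0789] [-3.4424  1.4618  6.3255] 0.057915484062331074
up rows [-0.5722  0.0017 -0.8201] [ 0.0311 -0.0027 -0.168 ]
row [-0.0547, 0.0222, -0.1569, 0.1554, 14.9056, 0.0881]
```

Gripped (30 N, 57.9 mm wide). Lifting up and slightly back from the stop.

Emit:
jog_arm(increments=[[[-0.006, 0, -0.018, 0, 0, 0], [-0.014, 0, -0.036, 0, 0, 0], [-0.026, 0.003, -0.065, 0, 3, 0], [-0.036, 0.008, -0.095, 0, 7, 0], [-0.045, 0.015, -0.125, 0, 11, 0]]])

```text
clock: 11.65
eef_pos: [0.5459, -0.283, 0.1672]
orientation: [0.272, 2.648, -0.115]
ft_force: [0.4, -0.9, -0.6]
width: 0.058
grasp_force: 30.0
```

```bash
cat > c.py <<'E'
from sim import *
log();S=np.array([.576,.264,.046+.08])
Rp=Rt(125,-11,1);zp=Rp[:,2];print("final tcp",S+.005*zp)
for y,pit in((-.12,80),(0,95),(.1,110)):
    print(y,pit);row((.53,y,.30),Rt(pit,-11,1))
path(qn,[((.53,-.12,.30),Rt(80,-11,1)),((.53,0,.30),Rt(95,-11,1)),((.55,.14,.30),Rt(115,-11,1)),(S+[0,0,.11]+.005*zp,Rp),(S+.005*zp,Rp)])
E
python3 c.py
```

```text
11.65 [ 1.0952  0.5687 -0.8139  2.0539  1.1045  0.3526  0.8365] [ 0.5459 -0.283   0.1672] [ 0.3838 -0.8637 -0.5695] 0.05802414675565517
final tcp [0.5732 0.2645 0.1219]
-0.12 80
row [-0.02, 0.1513, -0.1455, -2.2634, 17.7125, -0.5236]
0 95
row [0.0007, 0.2685, -0.1608, -2.1968, 32.7104, -0.8225]
0.1 110
row [0.0178, 0.3662, -0.1737, -2.1029, 47.7083, -1.1193]
    [ 1.049   0.4707 -1.1816  1.8388  0.5697  1.0034  1.0395] 0.0 0.09 0.09
    [ 0.7312  0.5692 -1.1337  1.7033  0.4861  1.2932  0.8617] 0.0 0.09 0.09
    [ 0.365   0.7904 -1.0618  1.4109  0.3536  1.6181  0.6871] 0.0 0.09 0.09
    [ 0.1052  1.0117 -1.002   1.2036  0.314   1.6721  0.5772] 0.0 0.09 0.09
    [ 0.096   1.128  -0.9504  1.255   0.3857  1.5308  0.6056] 0.0 0.09 0.09
```

Emit:
jog_arm(increments=[[[-0.006, 0.05, -0.05, -0.7, 6, 0], [-0.013, 0.1, -0.1, -1.5, 12, 0], [-0.02, 0.15, -0.145, -2.2, 18, -0.5], [-0.013, 0.19, -0.15, -2.2, 23, -0.5], [-0.006, 0.23, -0.155, -2.2, 28, -0.7]]])

```text
clock: 12.28
eef_pos: [0.5309, -0.0371, 0.3009]
orientation: [-0.299, -3.125, -0.0]
ft_force: [0.3, 0.0, -1.5]
width: 0.0577
grasp_force: 30.0
```

```bash
python3 - <<'E'
from h import *
log();row((.55,.14,.30),Rt(115,-11,1));row((.5732,.2645,.25),Rt(125,-11,1))
E
```

```text
12.28 [ 0.8281  0.5255 -1.1424  1.751   0.5097  1.204   0.9244] [ 0.5309 -0.0371  0.3009] [ 0.2913  0.0104 -1.4602] 0.057679079731303075
row [0.0148, 0.1776, 0.001, -0.0117, 24.8861, 0.0741]
row [0.0155, 0.3042, 0.051, -0.0183, 34.8861, 0.0733]
```

Emit:
jog_arm(increments=[[[0.003, 0.05, 0, 0, 6, 0], [0.007, 0.1, 0, 0, 13, 0], [0.012, 0.15, 0, 0, 20, 0], [0.015, 0.2, 0, 0, 27, 0], [0.015, 0.25, 0, 0, 35, 0]]])

```text
clock: 12.9
eef_pos: [0.564, 0.2101, 0.2995]
orientation: [-0.242, -2.516, -0.077]
ft_force: [1.0, -0.8, -0.4]
width: 0.0578
grasp_force: 30.0
```

Emit:
jog_arm(increments=[[[0, 0, 0, 0, 0, 0], [0, 0, 0, 0, 0, 0], [0, 0, 0, 0, 0, 0], [0, 0, 0, 0, 0, 0], [0, 0, 0, 0, 0, 0]]])

```text
clock: 13.52
eef_pos: [0.5639, 0.208, 0.3001]
orientation: [-0.244, -2.521, -0.077]
ft_force: [-0.3, 0.2, -0.4]
width: 0.0581
grasp_force: 30.0
```

```bash
python3 - <<'E'
from h import *;import cv2
log();row((.5732,.2645,.26),Rt(125,-11,1))
s,d=calibration("scene"),calibration("side");a,b=capture("scene"),capture("side")
o=bot.get_obs();R0=Ro.from_rotvec(o["orientation"]).as_matrix()
t=Ro.from_rotvec(np.radians(-35)*R0[:,1]).as_matrix()@R0[:,2];print("tumbler axis est",t)
g=np.array(o["eef_pos"])-.005*R0[:,2];print([proj(k,g+t*x).round(1).tolist() for k in(s,d) for x in(-.025,.08)])
def cr(im,c,K):
    u,v=proj(K,c).round().astype(int);u=min(max(u,60),580);v=min(max(v,75),325);print("crop at",u-60,v-75);return cv2.resize(im[v-75:v+75,u-60:u+60],None,fx=3.3,fy=3.3,interpolation=3)
cv2.imwrite("pics/p1.png",np.hstack([cr(a,g+t*.06,s),cr(b,g+t*.06,d)])[:,:,::-1])
E
```

```text
13.53 [ 0.1905  0.9529 -1.0151  1.1492  0.2957  1.7956  0.6491] [0.5639 0.208  0.3001] [-0.3295  0.2287 -0.3717] 0.05809211280616569
row [-0.0216, 0.0572, 0.0338, 0.0373, -0.0062, -0.0334]
tumbler axis est [-0.0006  0.0004 -1.    ]
[[402.4, 127.1], [397.4, 160.6], [281.9, 177.7], [285.5, 209.5]]
crop at 338 79
crop at 225 129
```

View pics/p1.png

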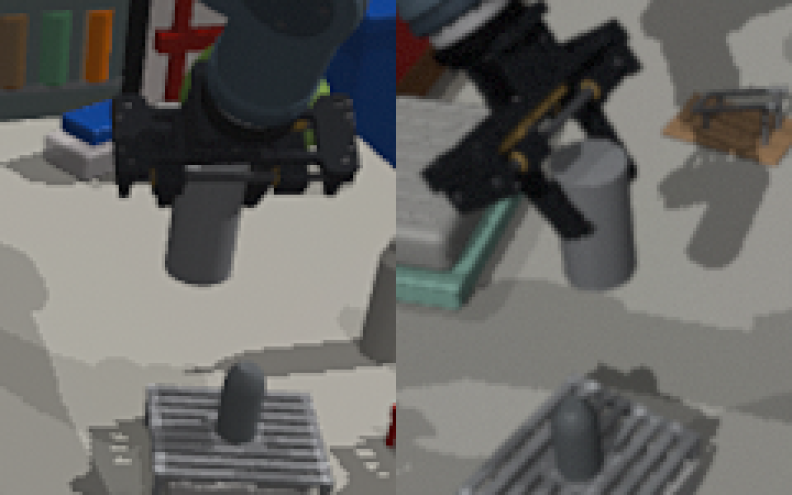

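The scene view shows the tumbler hanging upright, rim centre at about (398,160). The side view shows it vertical too, rim at about (287,212). Both match the predictions. Moving over the peg, with the rim just above the tip.

Emit:
jog_arm(increments=[[[-0.007, 0.02, 0.011, 0, 0, 0], [-0.014, 0.04, 0.022, 0, 0, 0], [-0.022, 0.057, 0.034, 0, 0, 0], [-0.035, 0.057, 0.053, 0, 0, 0], [-0.047, 0.057, 0.071, 0, 0, 0]]])

```text
clock: 14.25
eef_pos: [0.5722, 0.2648, 0.2121]
orientation: [-0.243, -2.519, -0.076]
ft_force: [0.4, 0.2, -0.4]
width: 0.058
grasp_force: 30.0
```

Emit:
jog_arm(increments=[[[0, 0, 0, 0, 0, 0], [0, 0, 0, 0, 0, 0], [0, 0, 0, 0, 0, 0], [0, 0, 0, 0, 0, 0], [0, 0, 0, 0, 0, 0]]])

```text
clock: 14.88
eef_pos: [0.5725, 0.2653, 0.2147]
orientation: [-0.242, -2.52, -0.077]
ft_force: [-1.0, 0.2, -0.9]
width: 0.0583
grasp_force: 30.0
```

```bash
python3 - <<'E'
from h import *;import cv2
log();row((.5732,.2645,.26),Rt(125,-11,1))
s,d=calibration("scene"),calibration("side");a,b=capture("scene"),capture("side")
o=bot.get_obs();R0=Ro.from_rotvec(o["orientation"]).as_matrix()
g=np.array(o["eef_pos"])-.005*R0[:,2];print("rim est",g-[0,0,.08]);print([proj(k,g-[0,0,x]).round(1).tolist() for k in(s,d) for x in(-.025,.08)],[proj(k,p).round(1).tolist() for k in(s,d) for p in((.576,.264,.121),(.576,.264,.046))])
def cr(im,u,v):return cv2.resize(im[v:v+75,u:u+65],None,fx=6,fy=6,interpolation=3)
cv2.imwrite("pics/p2.png",np.hstack([cr(a,375,145),cr(b,245,205)])[:,:,::-1])
E
```

```text
14.88 [ 0.0922  1.0658 -0.9772  1.1315  0.3414  1.6861  0.6211] [0.5725 0.2653 0.2147] [-0.9911  0.1579 -0.8567] 0.05828353604175884
row [0.0253, -0.0006, -0.0376, 0.0269, -0.0468, 0.0225]
rim est [0.5752 0.2647 0.1386]
[[418.2, 154.0], [412.7, 184.6], [273.7, 218.2], [277.8, 246.8]] [[411.7, 189.6], [408.1, 209.2], [278.2, 251.0], [280.8, 268.8]]
```

View pics/p2.png

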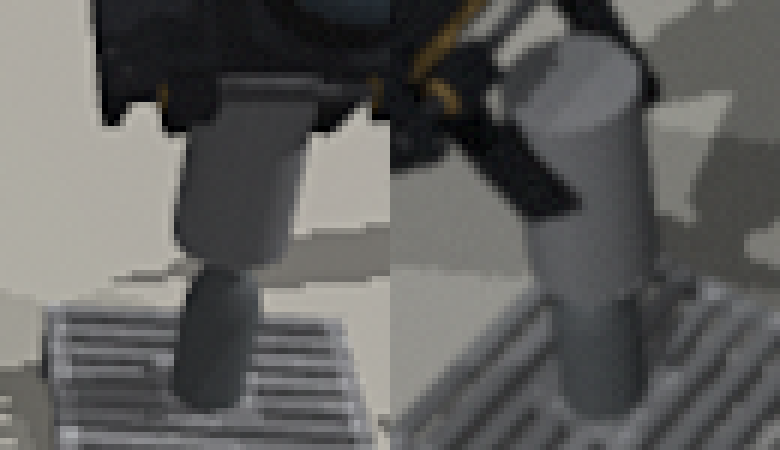

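Scene: the tumbler's axis extended to the peg lies about 0.6 px right of it (about 1.5 mm too far in +y). Side: about 0.9 px right (about 2.5 mm too far in -x). I'll correct both while lowering.

Emit:
jog_arm(increments=[[[-0.002, -0.001, -0.001, 0, 0, 0], [-0.008, -0.001, 0.007, 0, 0, 0], [-0.0145, -0.001, 0.0165, 0, 0, 0], [-0.021, -0.001, 0.026, 0, 0, 0], [-0.0275, -0.001, 0.0355, 0, 0, 0]]])

```text
clock: 15.6
eef_pos: [0.574, 0.2638, 0.1684]
orientation: [-0.242, -2.519, -0.077]
ft_force: [0.8, -0.8, -2.1]
width: 0.0578
grasp_force: 30.0
```

Emit:
jog_arm(increments=[[[-0.0046, 0, 0.0065, 0, 0, 0], [-0.0092, 0, 0.013, 0, 0, 0], [-0.0138, 0, 0.0197, 0, 0, 0], [-0.0172, 0, 0.0246, 0, 0, 0], [-0.0172, 0, 0.0246, 0, 0, 0]]])

```text
clock: 16.23
eef_pos: [0.574, 0.2638, 0.1391]
orientation: [-0.242, -2.519, -0.077]
ft_force: [-0.1, -0.0, -1.0]
width: 0.0582
grasp_force: 30.0
```

```bash
python3 - <<'E'
from h import *
log();o=bot.get_obs();R0=Ro.from_rotvec(o["orientation"]).as_matrix();g=np.array(o["eef_pos"])-.005*R0[:,2];print("rim est",g-[0,0,.08],R0.T@[0,0,-1],o["ft_torque"],o["clock"])
E
```

```text
16.23 [ 0.0881  1.1469 -0.9442  1.1584  0.3883  1.5962  0.645 ] [0.574  0.2638 0.1391] [-0.123  -0.0426 -1.0385] 0.05817219895451888
rim est [0.5768 0.2632 0.0631] [-0.5751  0.      0.8181] [-0.0872 -0.7865  0.0025] 16.225
```

Emit:
jog_arm(increments=[[[-0.002, 0, 0.0029, 0, 0, 0], [-0.004, 0, 0.0057, 0, 0, 0], [-0.0055, 0, 0.0078, 0, 0, 0], [-0.0069, 0, 0.0098, 0, 0, 0], [-0.0069, 0, 0.0098, 0, 0, 0]]])

```text
clock: 16.85
eef_pos: [0.5741, 0.2639, 0.1273]
orientation: [-0.242, -2.519, -0.077]
ft_force: [0.4, -0.5, -0.9]
width: 0.0576
grasp_force: 30.0
```

Emit:
jog_arm(increments=[[[-0.0006, 0, 0.0008, 0, 0, 0], [-0.0011, 0, 0.0016, 0, 0, 0], [-0.0017, 0, 0.0025, 0, 0, 0], [-0.0023, 0, 0.0033, 0, 0, 0], [-0.0023, 0, 0.0033, 0, 0, 0]]])

```text
clock: 17.48
eef_pos: [0.5741, 0.2639, 0.1234]
orientation: [-0.242, -2.519, -0.077]
ft_force: [1.0, -0.0, -1.5]
width: 0.0583
grasp_force: 30.0
```

Emit:
jog_arm(increments=[[[-0.0003, 0, 0.0004, 0, 0, 0], [-0.0006, 0, 0.0008, 0, 0, 0], [-0.0009, 0, 0.0012, 0, 0, 0], [-0.0012, 0, 0.0017, 0, 0, 0], [-0.0012, 0, 0.0017, 0, 0, 0]]])

```text
clock: 18.1
eef_pos: [0.5739, 0.2641, 0.1221]
orientation: [-0.242, -2.519, -0.077]
ft_force: [-1.9, -0.4, 4.6]
width: 0.0578
grasp_force: 30.0
```

Emit:
jog_arm(increments=[[[-0.0003, 0, 0.0004, 0, 0, 0], [-0.0006, 0, 0.0008, 0, 0, 0], [-0.0009, 0, 0.0012, 0, 0, 0], [-0.0012, 0, 0.0017, 0, 0, 0], [-0.0012, 0, 0.0017, 0, 0, 0]]])

```text
clock: 18.73
eef_pos: [0.5738, 0.2642, 0.122]
orientation: [-0.241, -2.518, -0.078]
ft_force: [-3.0, -3.8, 15.1]
width: 0.058
grasp_force: 30.0
```

It's on the deck: 15 N, height as expected. I'll relieve the load, then open.

Emit:
jog_arm(increments=[[[0.0006, 0, -0.0008, 0, 0, 0], [0.0009, 0, -0.0013, 0, 0, 0], [0.0009, 0, -0.0013, 0, 0, 0], [0.0009, 0, -0.0013, 0, 0, 0], [0.0009, 0, -0.0013, 0, 0, 0]]])

```text
clock: 19.35
eef_pos: [0.5738, 0.2641, 0.122]
orientation: [-0.241, -2.519, -0.077]
ft_force: [-2.7, -1.1, 7.5]
width: 0.0577
grasp_force: 30.0
```

Emit:
jog_arm(increments=[[[0, 0, 0, 0, 0, 0], [0, 0, 0, 0, 0, 0], [0, 0, 0, 0, 0, 0], [0, 0, 0, 0, 0, 0], [0, 0, 0, 0, 0, 0]]], hand=1)

```text
clock: 19.98
eef_pos: [0.5742, 0.2639, 0.1208]
orientation: [-0.242, -2.52, -0.077]
ft_force: [-0.2, -0.0, -0.1]
width: 0.0881
grasp_force: 0.0
```

Emit:
jog_arm(increments=[[[0, 0, -0.01, 0, 0, 0], [0, 0, -0.025, 0, 0, 0], [0, 0, -0.045, 0, 0, 0], [0, 0, -0.07, 0, 0, 0], [0, 0, -0.1, 0, 0, 0]]])

```text
clock: 20.6
eef_pos: [0.6314, 0.2527, 0.2043]
orientation: [-0.242, -2.52, -0.078]
ft_force: [0.5, 0.2, -0.8]
width: 0.088
grasp_force: 0.0
```

```bash
python3 - <<'E'
from h import *;import cv2
log();a,b=capture("scene"),capture("side");s,d=calibration("scene"),calibration("side")
print([proj(k,(.577,.263,z)).round(1).tolist() for k in(s,d) for z in(.151,.046)])
def cr(im,u,v):return cv2.resize(im[v:v+110,u:u+90],None,fx=4.4,fy=4.4,interpolation=3)
cv2.imwrite("pics/f.png",np.hstack([cr(a,365,150),cr(b,235,205)])[:,:,::-1])
E
```

```text
20.6 [ 0.0392  1.1464 -0.9382  0.9196  0.379   1.7931  0.6978] [0.6314 0.2527 0.2043] [ 0.5475  0.23   -0.8106] 0.08801177998831472
[[413.0, 181.6], [407.9, 209.5], [276.9, 243.0], [280.6, 268.4]]
```

View pics/f.png

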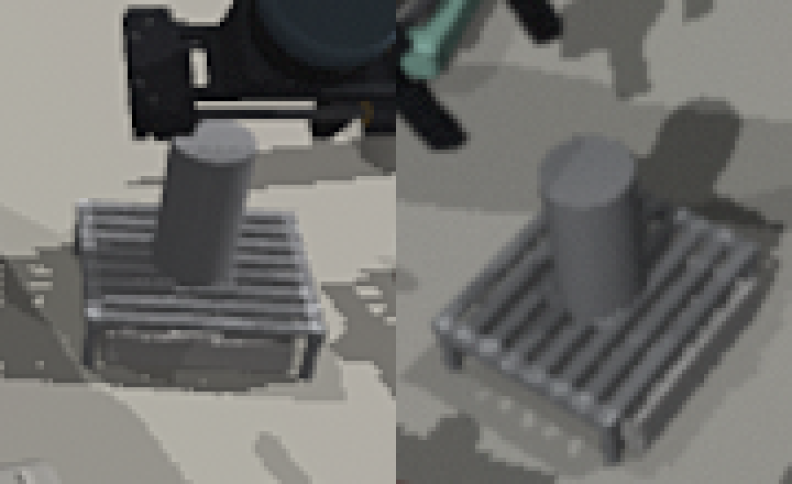

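The tumbler stands upside down over the peg with its rim flat on the deck. The pan is home and the gripper is clear. I'll retreat a little more, settle, and hand in.

Emit:
jog_arm(increments=[[[0.01, 0, -0.02, 0, 0, 0], [0.02, 0, -0.03, 0, 0, 0], [0.02, 0, -0.03, 0, 0, 0], [0.02, 0, -0.03, 0, 0, 0], [0.02, 0, -0.03, 0, 0, 0]]])

```text
clock: 21.32
eef_pos: [0.6312, 0.2525, 0.238]
orientation: [-0.242, -2.519, -0.076]
ft_force: [-0.1, 0.3, -0.8]
width: 0.0883
grasp_force: 0.0
```

```bash
python3 -c "
from h import *
log();print(bot.hand_in())"
```

```text
21.32 [ 0.0331  1.1147 -0.9417  0.895   0.3583  1.8392  0.6901] [0.6312 0.2525 0.238 ] [-0.1135  0.31   -0.8419] 0.08833005290139805
the job is handed in; nothing more can be done
None
```

The job is handed in at 21.3 s (limit 61 s): the pan is home and the tumbler stands upside down over the peg, rim on the deck, released. The hand-in returned no verdict.

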